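Build the sieve stack on the shaker

TASK

Build the sieve stack on the shaker, one piece at a time from the bottom up: the blue sieve into the steel receiver pan of the shaker, the yellow sieve into the blue one, the red sieve into the yellow one, and last the lid into the red sieve. Each piece must be upright and fully home, its shoulder resting on the rim below, and the finished stack left standing by itself. Leave the green sieve and the foil-wrapped flask where they are.

Things in the scene. Friction and masses are not known exactly. Their poses are not given: they have to be found in the camera images.
- pan_mouth (a point): Mouth of the steel receiver pan fixed on the sieve shaker (grey square unit 130 x 130 mm, 23 mm high, fixed to the bench). Pan: outside diameter 60, inner 54, depth 21 mm. Point: on its axis at rim level, 54 mm above the bench; z up. A piece that is home has its whole 10 mm plug in the mouth below and its 60 mm shoulder on the rim, so each sieve adds 30 mm.
- sieve_blue_mid (a point): Loose round sieve, blue wall, fine wire mesh over a blue floor, 40 mm tall, about 0.13 kg, upright. From below: tapered plug 10 mm high (diameter 42, at its top 51 mm), then a straight outer wall of diameter 60 mm from 10 to 40 mm. Mouth: inner diameter 54, depth 26 mm. Point: on the axis, 25 mm above the underside (middle of the outer wall); z up. Any yaw is alike.
- sieve_yellow_mid (a point): Loose round sieve, yellow wall, medium wire mesh over a yellow floor, 40 mm tall, about 0.13 kg, upright. From below: tapered plug 10 mm high (diameter 42, at its top 51 mm), then a straight outer wall of diameter 60 mm from 10 to 40 mm. Mouth: inner diameter 54, depth 26 mm. Point: on the axis, 25 mm above the underside (middle of the outer wall); z up. Any yaw is alike.
- sieve_red_mid (a point): Loose round sieve, red wall, coarse wire mesh over a red floor, 40 mm tall, about 0.13 kg, upright. From below: tapered plug 10 mm high (diameter 42, at its top 51 mm), then a straight outer wall of diameter 60 mm from 10 to 40 mm. Mouth: inner diameter 54, depth 26 mm. Point: on the axis, 25 mm above the underside (middle of the outer wall); z up. Any yaw is alike.
- lid_knob (a point): Loose aluminium lid, 45 mm tall, about 0.1 kg, upright: tapered plug as on the sieves (10 mm high, diameter 42 to 51 mm), disc of diameter 60 mm from 10 to 15 mm, black cylindrical knob of diameter 24 mm from 15 to 45 mm above the underside. Point: the knob's centre, 30 mm above the underside; z up. Grip the knob with the fingertips above the disc.
- sieve_green_mid (a point): Loose round sieve, green wall, very coarse wire mesh over a green floor, 40 mm tall, about 0.13 kg, upright. From below: tapered plug 10 mm high (diameter 42, at its top 51 mm), then a straight outer wall of diameter 60 mm from 10 to 40 mm. Mouth: inner diameter 54, depth 26 mm. Point: on the axis, 25 mm above the underside (middle of the outer wall); z up. Any yaw is alike. Not needed; stays.
- flask_mid (a point): Small flask wrapped in silver foil, 70 mm across, 78 mm tall, loose. The point is its middle, 39 mm above its underside. Leave it where it stands.

How it is judged:
By the outcome, as a careful person would: the job done as asked, in the order asked, and still so for the second after the job is handed in, with the robot touching nothing.
It also fails if it takes over 109 s, if anything falls off the work surface, if the arm or the gripper's body presses on something with over 40 N, if the wrist force passes 120 N, or if a joint passes its speed limit or range.

ROBOT

A 6-joint arm with a two-finger parallel gripper is mounted at the origin on a cart in front of the work surface, level with it; the furniture and walls round the work are solid. World frame = base frame: x ahead of the robot, y to its left, z up, the work surface at z = 0. Lengths are in mm, angles in rad, forces in N, time in s.
With the tool pointing down it reaches from about 350 to 875 mm from the base axis. Payload 4.2 kg.
Tool frame: the origin (TCP) lies at the very end of the fingers, on their centre line; the grasp point (between the pads) lies 19 mm behind it (pinch_z is the distance from the TCP to the grasp point, in mm); z points along the fingers, y is the line along which they close (so a half turn about z gives the same grasp; the last joint's range is limited). The gripper opens to 85 mm and grips with 20 to 120 N. Pads are 22 mm wide; open, the fingers measure 114 mm over their backs; the gripper's body (76 mm by 85 mm) begins 54 mm behind the grasp point. The pads swing forward as they close: fully open they stand 13 mm farther back than shut.
Start: joints at [1.558, 0.385, 0.008, 0, -1.194, -0.259], TCP at [167.759, 602.043, 208.112] pointing down, gripper open.
Joint ranges: [-3.14, 3.14], [-1.21, 2.06], [-1.07, 1.41], [-3.16, 2.05], [-2.99, -0.16], [-3.1, 3.1]. Speed limits (rad/s): [2.79, 2.79, 3.14, 3.14, 3.14, 3.14].

INTERFACE

Orientations are given as a unit quaternion [x, y, z, w].
In Python, from bench import * gives the robot as it stands.
- The arm moves only by the tool arm_command, never from a script. Its argument "steps" is one flat list of numbers, 4 for each row, row after row: the shift along the tool's x, y, z in m, then the turn about the tool's z in rad. In form: [tx, ty, tz, roll, tx, ty, tz, roll, ...]. A call has 1 to 20 rows; each row shifts and turns the commanded pose from where the row before left it, along the tool's axes as they then stand; what a row does not reach is not made up. A row lasts 1/8 s, in which the tool goes at most 62.5 mm and 10.7 degrees, less where a joint would pass 70% of its speed; a pose out of reach is approached as far as the arm can. A call with a gripper value outside its range is refused whole. "grip" is the finger opening in m, from 0 to 0.0854, set as the call begins (left out, the last holds). The fingers move at their own pace and stop on an object; the grip force is fixed at half the most. Time passes only in rows, so rows that do not move let the fingers close. It gives the time, the measured TCP pose, the force, the opening and the grip force at its end, in the units of the state.
- read_state(): the state, without advancing time (a new reading comes with each control period).
- get_image(name): name is "scene" or "top" or "wrist"; returns the picture (400x640x3 uint8, red, green, blue); there is no depth.
- get_calibration(name): a dict with "camera_matrix" (3x3 intrinsics, pixels), "cam_to_world" (4x4, takes a point from camera to world coordinates). Camera axes: x right, y down, z forward; pixel columns grow to the right and rows downward; lengths in mm; the calibration is good to about 2 mm. A picture is of the moment at which its call begins: read the wrist's pose just before it. get_calibration takes no time and is no camera call; for the wrist camera it gives the pose at the moment of the call.
- job_done(): hands the job in; it is judged then, once.
The state is a dict: "clock": time; "joints": joint angles; "joint_vel": joint speeds; "joint_efforts": joint torques, N m; "position": TCP position; "ee_rot": TCP orientation; "contact_force": force on the tool from outside, world axes, zero at the start; "wrist_torque": the same for the moment, N m; "gripper_width": finger opening in mm; "grasp_force": force on a finger pad.
Only numpy, scipy, OpenCV 4.12 (cv2) and the standard library are available. Lean on these libraries where they do the work, as an engineer would, in place of code of your own. Each camera call takes 0.05 s, during which the arm holds its last target. There are 200 camera calls.

## Working session

There is one attempt and no reset: what is moved stays moved. The work goes in short steps, Python scripts to look and compute and a tool call to move; the robot and the scene stay as the last step left them, time stands still between calls to the robot, and variables do not carry over. Pictures are saved under pics/ and viewed, at most 14 in all, crops included, and the job is handed in when it is done.

Besides the shell and the picture viewer there is one more tool, called after "Emit:" as a command line: name --argument value ..., lists and objects as JSON in quotes. arm_command: Moves the arm, as the interface text tells. Its arguments: {"type":"object","properties":{"steps":{"type":"array","items":{"type":"number"}},"grip":{"type":"number"}},"required":["steps"]}

```bash
mkdir -p pics
python3 - <<'E'
from bench import *
import cv2,numpy as np
s=read_state();print(s['position'],s['ee_rot'],s['gripper_width'],s['clock'])
for n in("top","scene"):
    im=get_image(n);cv2.imwrite(f"pics/{n}0.png",im[:,:,::-1]);c=get_calibration(n);print(n,np.round(c['camera_matrix'],1).tolist(),np.round(c['cam_to_world'],3).tolist())
c=get_calibration("wrist");print(np.round(c['camera_matrix'],1).tolist(),np.round(c['cam_to_world'],3).tolist())
E
```

```text
[167.62276775 601.44318585 207.01253686] [ 9.90768939e-01 -1.35557160e-01 -8.37474248e-05  1.07684988e-03] 85.15275995485914 0.0
top [[425.8, 0.0, 320.8], [0.0, 425.8, 194.5], [0.0, 0.0, 1.0]] [[-0.0, -0.995, 0.098, 429.279], [-1.0, -0.001, -0.013, -55.907], [0.013, -0.098, -0.995, 1073.587], [0.0, 0.0, 0.0, 1.0]]
scene [[448.2, 0.0, 318.0], [0.0, 448.2, 205.2], [0.0, 0.0, 1.0]] [[0.524, -0.57, 0.634, -106.421], [-0.852, -0.362, 0.378, -434.707], [0.014, -0.738, -0.675, 741.5], [0.0, 0.0, 0.0, 1.0]]
[[297.4, 0.0, 316.1], [0.0, 297.4, 196.4], [0.0, 0.0, 1.0]] [[-0.268, -0.914, -0.306, 246.287], [-0.964, 0.255, 0.082, 580.4], [0.003, 0.317, -0.948, 372.392], [0.0, 0.0, 0.0, 1.0]]
```

View pics/top0.png

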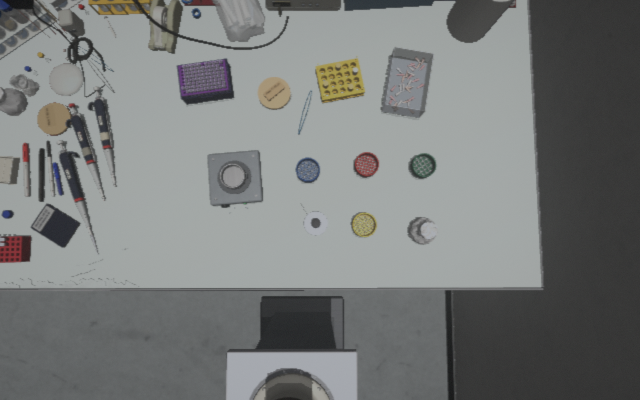

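View pics/scene0.png

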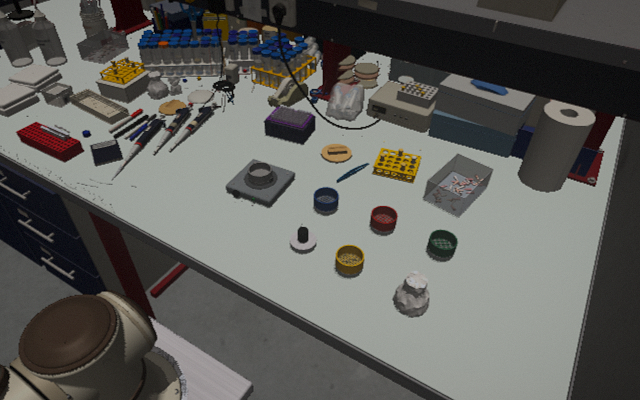

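The top view shows the pan near (234,177), blue (308,170), red (366,165), green (422,166), lid (315,223), yellow (363,224) and the flask (423,230). The scene view agrees, and the path is clear.

```bash
cat > h.py <<'E'
from bench import *
import cv2,numpy as np
def ray(cal,uv,z):
    K=np.array(cal['camera_matrix']);T=np.array(cal['cam_to_world'])
    d=T[:3,:3]@np.linalg.solve(K,[uv[0],uv[1],1.]);o=T[:3,3]
    return (o+d*(z-o[2])/d[2])[:2]
def proj(cal,p):
    K=np.array(cal['camera_matrix']);T=np.array(cal['cam_to_world'])
    c=T[:3,:3].T@(np.array(p)-T[:3,3]);return (K@c/c[2])[:2]
HUE={'blue':(100,125),'yellow':(18,34),'red':(-8,8),'green':(60,95)}
def mask(im,col,smin=90,vmin=30):
    h=cv2.cvtColor(im,cv2.COLOR_RGB2HSV);lo,hi=HUE[col];H=h[:,:,0].astype(int);H=np.where(H>90+hi,H-180,H) if lo<0 else H
    return ((H>=lo)&(H<=hi)&(h[:,:,1]>smin)&(h[:,:,2]>vmin)).astype(np.uint8)
E
python3 - <<'E'
from h import *
im=get_image("top");c=get_calibration("top")
box={'blue':(308,170),'red':(366,165),'green':(422,166),'yellow':(363,224)}
for k,(u,v) in box.items():
    m=mask(im,k)[v-22:v+23,u-22:u+23];p=cv2.findNonZero(m)
    (a,b),r=cv2.minEnclosingCircle(p);x,y,w,h=cv2.boundingRect(p)
    q=(a+u-22,b+v-22);print(k,np.round(q,1),round(r,1),w,h,np.round(ray(c,q,30)))
for k,q,z in(('pan',(233.5,176.5),54),('lid',(315.5,223),15),('flask',(423,230),39)):print(k,np.round(ray(c,q,z)))
E
```

```text
blue [307.5 169.4] 11.6 21 23 [595. -37.]
red [366.1 164. ] 12.0 24 25 [ 608. -183.]Traceback (most recent call last):
  File "<stdin>", line 6, in <module>
cv2.error: OpenCV(4.12.0) /io/opencv/modules/imgproc/src/shapedescr.cpp:201: error: (-215:Assertion failed) count >= 0 && (depth == CV_32F || depth == CV_32S) in function 'minEnclosingCircle'
```

Emit:
arm_command --steps '[0, 0, 0, -0.136, 0, 0, 0, -0.136, 0.0235, 0.0306, 0, 0, 0.0235, 0.0306, 0, 0, 0.0235, 0.0306, 0, 0, 0.0235, 0.0306, 0, 0, 0.0235, 0.0306, 0, 0, 0.0235, 0.0306, 0, 0, 0.0235, 0.0306, 0, 0, 0.0235, 0.0306, 0, 0, 0.0235, 0.0306, 0, 0, 0.0235, 0.0306, 0, 0, 0.0235, 0.0306, 0, 0, 0.0235, 0.0306, 0, 0, 0.0235, 0.0306, 0, 0, 0.0235, 0.0306, 0, 0, 0.0235, 0.0306, 0, 0, 0.0235, 0.0306, 0, 0, 0.0235, 0.0306, 0, 0, 0.0235, 0.0306, 0, 0]'

```text
clock: 2.65
position: [591.4, 50.2, 207.8]
ee_rot: [1.0, 0.0, -0.0, 0.0]
contact_force: [0.5, 0.1, -0.1]
gripper_width: 85.4
grasp_force: 0.0
```

Run:
```python
from h import *
s=read_state();print(s['position'],s['ee_rot'],s['joints'],s['contact_force'],s['clock'])
im=get_image("wrist");cv2.imwrite("pics/w1.png",im[:,:,::-1])
```

```text
[591.36091116  50.22562754 207.76853942] [ 9.99999948e-01  6.24648145e-05 -3.13809924e-04  2.90702585e-05] [ 3.57255442e-01  3.31824744e-01 -7.26399817e-02 -1.79406646e-04
 -1.16693994e+00  1.21373637e+00] [ 0.48442604  0.12999721 -0.14520101] 2.65
```

View pics/w1.png

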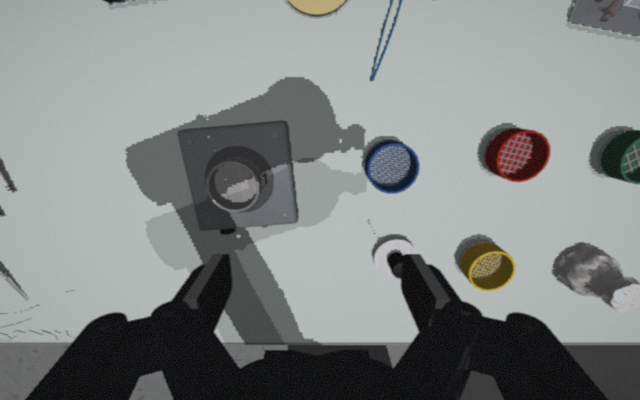

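The wrist view shows the pan rim near (238,180), blue (391,165), red (518,154), yellow (490,267), lid disc (393,250) and green (630,155). I'll measure the pieces by silhouette and the pan by ellipse.

Run:
```python
from h import *
c=get_calibration("wrist");im=get_image("wrist");cam=np.array(c['cam_to_world'])[:2,3]
for k,(u,v) in {'blue':(391,165),'red':(518,154),'yellow':(490,267)}.items():
    m=mask(im,k,80,40);m[:, :max(0,u-45)]=0;m[:,u+45:]=0;m[:v-45]=0;m[v+45:]=0
    n,l,st,_=cv2.connectedComponentsWithStats(m);m=(l==1+st[1:,4].argmax()).astype(np.uint8)
    hull=cv2.convexHull(cv2.findNonZero(m))[:,0]
    W=np.array([ray(c,q,25) for q in hull],np.float32)
    (p,r)=cv2.minEnclosingCircle(W);M=cv2.moments(W.reshape(-1,1,2));p2=np.array([M['m10'],M['m01']])/M['m00']
    print(k,hull.min(0),hull.max(0),np.round(p,1),round(r,1),'centroid',np.round(p2,1))
g=cv2.cvtColor(im,cv2.COLOR_RGB2GRAY)
x0,y0=190,130;roi=cv2.GaussianBlur(g[y0:240,x0:290],(3,3),0)
for e in (cv2.Canny(roi,30,80),cv2.Canny(roi,15,40)):
    cs,_=cv2.findContours(e,cv2.RETR_LIST,cv2.CHAIN_APPROX_NONE)
    for k in cs:
        if len(k)>35:
            (a,b),(s,t),an=cv2.fitEllipse(k)
            if 30<s<90 and t<90: print('pan ell',np.round([a+x0,b+y0,s,t]),len(k),np.round(ray(c,(a+x0,b+y0),54),1))
t=get_image("top");ct=get_calibration("top");print('pan top',ray(ct,(233.5,176.5),54),'lid top',ray(ct,(315.5,223),15))
a=cv2.resize(im[120:230,180:300,::-1],None,fx=4,fy=4,interpolation=cv2.INTER_CUBIC)
b=cv2.resize(t[145:210,200:275,::-1],None,fx=4,fy=4,interpolation=cv2.INTER_CUBIC)
o=np.zeros((440,780,3),np.uint8);o[:,:480]=a;o[:260,480:]=b;cv2.imwrite('pics/pan.png',o)
```

```text
blue [363 142] [415 194] [593.7 -39.8] 33.3 centroid [593.4 -39.9]
red [482 130] [546 182] [ 608.8 -186.9] 38.0 centroid [ 608.4 -187.3]
yellow [458 243] [512 291] [ 456.9 -179. ] 41.1 centroid [ 456.8 -179.7]
pan ell [218. 215.  38.  53.] 167 [545.9 160.6]
pan ell [248. 208.  44.  68.] 511 [554.4 125.4]
pan ell [229. 186.  45.  52.] 110 [581.2 144. ]
pan ell [236. 183.  68.  73.] 172 [584.3 135.8]
pan ell [219. 214.  40.  55.] 171 [547.  159.3]
pan ell [248. 208.  44.  68.] 511 [554.4 125.4]
pan ell [237. 197.  39.  90.] 291 [568.3 136.2]
pan ell [229. 186.  45.  52.] 110 [581.2 144. ]
pan ell [237. 184.  69.  74.] 176 [583.4 135.7]
pan top [573.22320786 140.78268645] lid top [462.641458   -56.96100469]
```

View pics/pan.png

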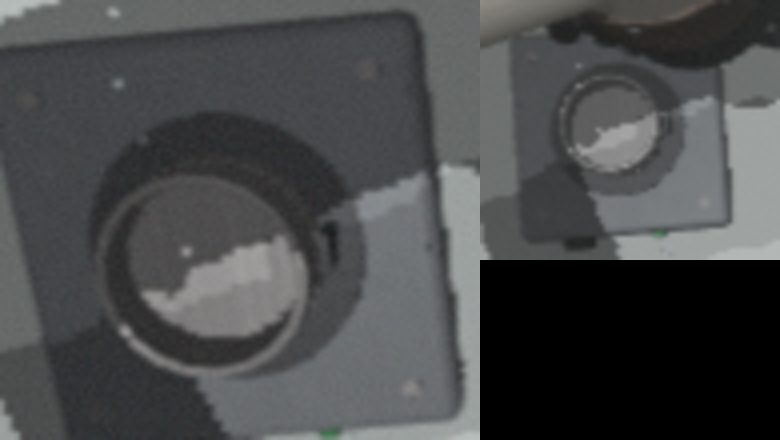

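The rim ellipse centres at about (230.3,188.5) in the wrist view and (231.7,175.3) in the top view, which puts the pan near (577.5,143.5). Moving over blue.

Emit:
arm_command --steps '[0.0013, 0.0445, 0.03, 0, 0.0013, 0.0445, 0.03, 0, 0, 0, 0.04, 0, 0, 0, 0.038, 0, 0, 0, 0, 0]'

```text
clock: 3.42
position: [590.6, -37.4, 67.2]
ee_rot: [1.0, 0.0, -0.004, 0.0]
contact_force: [0.3, 0.0, 0.1]
gripper_width: 85.3
grasp_force: 0.0
```

```bash
cat >> h.py <<'E'
def ringcentre(im,c,col,u,v,w,z=25,s=80):
    m=mask(im,col,s,40);k=np.zeros_like(m);k[max(0,v-w):v+w,max(0,u-w):u+w]=1;m*=k
    n,l,st,_=cv2.connectedComponentsWithStats(m);m=(l==1+st[1:,4].argmax()).astype(np.uint8)
    hull=cv2.convexHull(cv2.findNonZero(m))[:,0];W=np.array([ray(c,q,z) for q in hull],np.float32)
    return hull,W
E
python3 - <<'E'
from h import *
c=get_calibration("wrist");s=read_state();im=get_image("wrist");cv2.imwrite("pics/w2.png",im[:,:,::-1]);print(s['position'])
print(proj(c,(594,-39,40)))
u,v=map(int,proj(c,(594,-39,40)))
hull,W=ringcentre(im,c,'blue',u,v,110)
print(hull.min(0),hull.max(0),W.min(0),W.max(0))
E
```

```text
[590.59255034 -37.41202846  67.24334471]
[318.63720825 214.8781123 ]
[276 165] [358 250] [558.04407  -68.699936] [626.0343     -7.3503523]
```

View pics/w2.png

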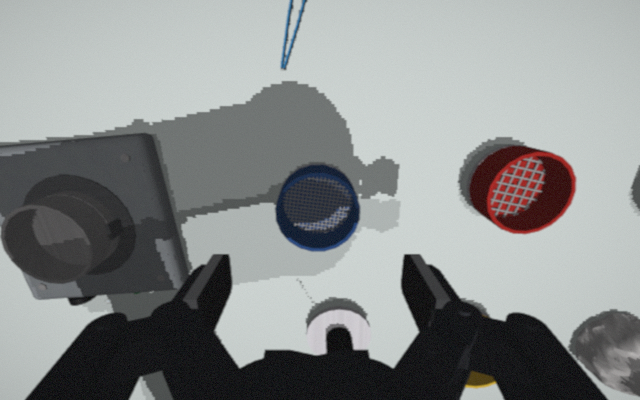

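Blue's centre measures about (593.5,-38), with the sieve spanning pixels 276–358 by 165–250. Now descend and grip.

Emit:
arm_command --steps '[0.0015, 0.0003, 0.02, 0, 0.0015, 0.0003, 0.02, 0, 0, 0, 0.015, 0, 0, 0, 0.007, 0, 0, 0, 0, 0]'

```text
clock: 4.1
position: [596.7, -38.1, 8.4]
ee_rot: [1.0, 0.0, 0.0, 0.0]
contact_force: [-0.2, -0.2, 0.4]
gripper_width: 85.6
grasp_force: 0.0
```

Emit:
arm_command --steps '[0, 0, 0, 0, 0, 0, 0, 0, 0, 0, 0, 0, 0, 0, 0, 0, 0, 0, 0, 0, 0, 0, 0, 0]' --grip 0.05

```text
clock: 4.85
position: [597.2, -38.3, 10.2]
ee_rot: [1.0, 0.0, 0.001, 0.0]
contact_force: [-1.9, 1.5, 6.7]
gripper_width: 55.2
grasp_force: 61.7
```

Emit:
arm_command --steps '[0, 0, -0.01, 0, 0, 0, -0.02, 0, 0, 0, -0.04, 0, 0, 0, -0.04, 0, 0, 0, 0, 0, 0, 0, 0, 0]'

```text
clock: 5.6
position: [595.7, -38.2, 117.8]
ee_rot: [1.0, -0.0, -0.0, -0.0]
contact_force: [-0.2, -0.1, -1.9]
gripper_width: 55.1
grasp_force: 63.7
```

Run:
```python
from h import *
c=get_calibration("wrist");s=read_state();im=get_image("wrist")[100:400,170:470];sc=get_image("scene")[120:270,230:430]
print(s['position'],s['gripper_width'],s['ee_rot'])
o=np.zeros((300,800,3),np.uint8);o[:,:300]=im[:,:,::-1];o[:,300:700]=cv2.resize(sc[:,:,::-1],(400,300));cv2.imwrite("pics/w3.png",o)
```

```text
[595.73714601 -38.22266461 117.76071785] 55.14525786720648 [ 9.99999840e-01 -1.32932005e-04 -4.88353562e-04 -2.54589540e-04]
```

View pics/w3.png

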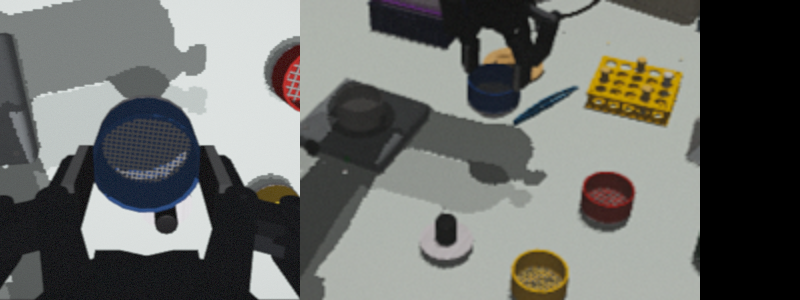

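Blue is held level (rim at about 93–200 in the crop), perhaps off-centre in x. I'll work out that offset.

```bash
cat >> h.py <<'E'
def held(col,under):   # under = TCP z minus underside z at the grasp
    c=get_calibration("wrist");s=read_state();im=get_image("wrist");x,y,z=s['position'];b=z-under
    u,v=map(int,proj(c,(x,y,b+40)))
    hull,_=ringcentre(im,c,col,u,v-20,90,s=70)
    T=np.array([ray(c,q,b+40) for q in hull]);B=np.array([ray(c,q,b+10) for q in hull])
    print('rel TCP: -x edge',T[:,0].min()-x,'+x edge(shoulder)',B[:,0].max()-x,'y',T[:,1].min()-y,T[:,1].max()-y)
E
python3 -c "
from h import *
held('blue',9)"
```

```text
rel TCP: -x edge -30.008559084871195 +x edge(shoulder) 25.67897124108299 y -27.58182009132419 27.664108259774345
```

Emit:
arm_command --steps '[-0.008, -0.03, 0, 0, -0.008, -0.03, 0, 0, 0, -0.03, 0, 0, 0, 0, 0, 0, 0, 0, 0, 0]'

```text
clock: 6.38
position: [580.0, 51.4, 117.3]
ee_rot: [1.0, 0.0, -0.001, 0.0]
contact_force: [0.5, 0.6, -1.4]
gripper_width: 55.1
grasp_force: 63.7
```

Run:
```python
from h import *
c=get_calibration("wrist");s=read_state();im=get_image("wrist");print(s['position'])
u,v=proj(c,(577.5,143.5,54));print(u,v)
x0,y0=int(u)-60,int(v)-50
x0=max(x0,0);r=cv2.resize(im[y0:y0+100,x0:x0+120,::-1],None,fx=6,fy=6,interpolation=cv2.INTER_CUBIC)
for R,col in((30,(0,255,0)),(27,(0,255,255))):
  P=np.array([(proj(c,(577.5+R*np.cos(a),143.5+R*np.sin(a),54))-(x0,y0)+.5)*6 for a in np.linspace(0,6.283,60)],np.int32)
  cv2.polylines(r,[P],True,col,1)
cv2.imwrite("pics/w4.png",r);print(x0,y0)
```

```text
[580.00952401  51.42430932 117.27411359]
203.6319507163135 205.04510251850525
143 155
```

View pics/w4.png

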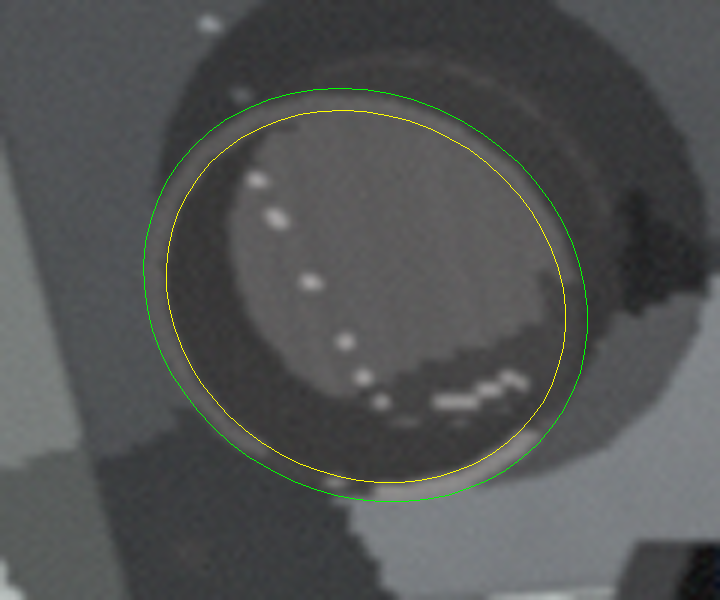

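The drawn rim fits the picture at (577.5,143.5), so the pan is confirmed.

Emit:
arm_command --steps '[0, -0.03, 0, 0, 0, -0.03, 0, 0, 0, -0.032, 0, 0, 0, 0, 0.02, 0, 0, 0, 0.023, 0, 0, 0, 0, 0, 0, 0, 0, 0]'

```text
clock: 7.3
position: [581.2, 143.2, 75.8]
ee_rot: [1.0, -0.0, 0.001, -0.0]
contact_force: [0.4, 0.6, -1.1]
gripper_width: 55.4
grasp_force: 63.8
```

Emit:
arm_command --steps '[0, 0, 0.005, 0, 0, 0, 0.005, 0, 0, 0, 0.003, 0, 0, 0, 0, 0]'

```text
clock: 7.8
position: [580.3, 143.6, 61.8]
ee_rot: [1.0, 0.0, -0.0, 0.0]
contact_force: [0.2, -0.1, -0.6]
gripper_width: 55.4
grasp_force: 63.8
```

Emit:
arm_command --steps '[0, 0, 0.002, 0, 0, 0, 0.002, 0, 0, 0, 0, 0]'

```text
clock: 8.18
position: [580.3, 143.7, 57.9]
ee_rot: [1.0, 0.0, -0.0, 0.0]
contact_force: [0.1, -0.5, -1.2]
gripper_width: 55.1
grasp_force: 63.8
```

Emit:
arm_command --steps '[0, 0, 0.0015, 0, 0, 0, 0.0015, 0, 0, 0, 0, 0]'

```text
clock: 8.55
position: [580.3, 143.7, 54.9]
ee_rot: [1.0, 0.0, -0.0, 0.0]
contact_force: [-0.5, -0.1, -1.3]
gripper_width: 55.0
grasp_force: 63.8
```

Emit:
arm_command --steps '[0, 0, 0.001, 0, 0, 0, 0.001, 0, 0, 0, 0, 0]'

```text
clock: 8.93
position: [580.6, 143.8, 54.3]
ee_rot: [1.0, 0.0, 0.0, 0.0]
contact_force: [-1.7, -0.2, 5.3]
gripper_width: 55.2
grasp_force: 65.0
```

Emit:
arm_command --steps '[0, 0, 0.001, 0, 0, 0, 0.001, 0, 0, 0, 0, 0]'

```text
clock: 9.3
position: [580.7, 143.8, 54.2]
ee_rot: [1.0, 0.001, 0.001, 0.0]
contact_force: [-5.4, -0.4, 14.0]
gripper_width: 55.3
grasp_force: 66.5
```

It stopped hard at TCP 54.2, which matches the predicted home height. Release, rise and look.

Emit:
arm_command --steps '[0, 0, -0.001, 0, 0, 0, 0, 0, 0, 0, 0, 0, 0, 0, 0, 0, 0, 0, -0.01, 0, 0, 0, -0.03, 0, 0, 0, -0.05, 0, 0, 0.03, -0.03, 0, 0, 0.04, 0, 0, 0, 0, 0, 0, 0, 0, 0, 0]' --grip 0.0854

```text
clock: 10.68
position: [580.5, 73.8, 172.4]
ee_rot: [1.0, -0.0, 0.0, -0.0]
contact_force: [0.4, -0.3, 0.4]
gripper_width: 85.3
grasp_force: 0.0
```

```bash
cat >> h.py <<'E'
def overlay(fn,cx,cy,z,circ=((0,30),(0,27),(-30,30)),w=70,f=5):
    c=get_calibration("wrist");s=read_state();im=get_image("wrist");print(s['position'])
    u,v=proj(c,(cx,cy,z));x0,y0=max(0,int(u)-w),max(0,int(v)-50)
    r=cv2.resize(im[y0:y0+110,x0:x0+2*w,::-1],None,fx=f,fy=f,interpolation=cv2.INTER_CUBIC)
    for dz,R in circ:
        P=np.array([(proj(c,(cx+R*np.cos(a),cy+R*np.sin(a),z+dz))-(x0,y0)+.5)*f for a in np.linspace(0,6.283,60)],np.int32)
        cv2.polylines(r,[P],True,(0,255,0),1)
    cv2.imwrite(fn,r);print(x0,y0,u,v)
E
python3 -c "
from h import *
overlay('pics/w5.png',577.5,143.5,84)"
```

```text
[580.52140368  73.78354856 172.42034077]
168 146 238.68350319493166 196.10589843360364
```

View pics/w5.png

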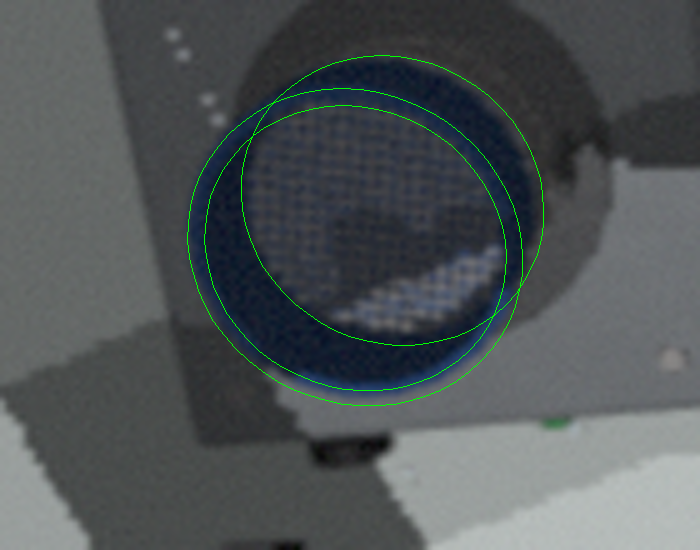

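Blue sits level and concentric on the pan, and its rim lies on the drawn circle to within about 2 px. Next is yellow.

Emit:
arm_command --steps '[-0.0121, 0.0251, 0, 0, -0.0121, 0.0251, 0, 0, -0.0121, 0.0251, 0, 0, -0.0121, 0.0251, 0, 0, -0.0121, 0.0251, 0, 0, -0.0121, 0.0251, 0, 0, -0.0121, 0.0251, 0, 0, -0.0121, 0.0251, 0.02, 0, -0.0121, 0.0251, 0.03, 0, -0.0121, 0.0251, 0.022, 0, 0, 0, 0, 0, 0, 0, 0, 0, 0, 0, 0, 0]'

```text
clock: 12.35
position: [460.5, -177.0, 101.2]
ee_rot: [1.0, 0.001, 0.001, 0.0]
contact_force: [0.2, -1.1, -0.4]
gripper_width: 85.5
grasp_force: 0.0
```

```bash
cat >> h.py <<'E'
def look(col,gx,gy,w=70):
    c=get_calibration("wrist");s=read_state();im=get_image("wrist");print(s['position'])
    u,v=map(int,proj(c,(gx,gy,30)));hull,_=ringcentre(im,c,col,u,v,w)
    T=np.array([ray(c,q,40) for q in hull]);B=np.array([ray(c,q,10) for q in hull])
    print('px',hull.min(0),hull.max(0),'-x',T[:,0].min(),'+x',B[:,0].max(),T[:,0].max(),'y40',T[:,1].min(),T[:,1].max(),'y10',B[:,1].min(),B[:,1].max())
E
python3 -c "
from h import *
look('yellow',459,-177)"
```

```text
[ 460.49580502 -176.97328376  101.16727894]
px [281 163] [352 237] -x 430.4659760984814 +x 487.3434649826994 493.6969446203447 y40 -206.0332820904688 -148.31646854851928 y10 -209.9673554285749 -144.60991415338617
```

Emit:
arm_command --steps '[-0.0015, 0, 0.03, 0, 0, 0, 0.03, 0, 0, 0, 0.02, 0, 0, 0, 0.013, 0, 0, 0, 0, 0, 0, 0, 0, 0]'

```text
clock: 13.15
position: [458.9, -177.2, 7.9]
ee_rot: [1.0, 0.0, 0.001, 0.0]
contact_force: [0.1, 0.0, -0.5]
gripper_width: 85.4
grasp_force: 0.0
```

Emit:
arm_command --steps '[0, 0, 0, 0, 0, 0, 0, 0, 0, 0, 0, 0, 0, 0, 0, 0, 0, 0, 0, 0, 0, 0, 0, 0]' --grip 0.05

```text
clock: 13.9
position: [458.6, -177.4, 8.5]
ee_rot: [1.0, 0.0, 0.001, 0.0]
contact_force: [-1.8, 0.0, 7.0]
gripper_width: 55.5
grasp_force: 62.0
```

Emit:
arm_command --steps '[0, 0, -0.01, 0, 0, 0, -0.03, 0, 0, 0, -0.05, 0, 0, 0, -0.05, 0, 0, 0, 0, 0, 0, 0, 0, 0]'

```text
clock: 14.65
position: [457.2, -177.1, 146.9]
ee_rot: [1.0, -0.0, -0.0, -0.0]
contact_force: [0.3, -1.0, -1.3]
gripper_width: 55.7
grasp_force: 63.9
```

```bash
python3 -c "
from h import *
held('yellow',8.5);print(read_state()['position'],read_state()['contact_force'])"
```

```text
rel TCP: -x edge -28.31931515192923 +x edge(shoulder) 28.855658443675225 y -27.944086973725803 28.382298698215266
[ 456.82774216 -177.08656673  146.15549173] [-0.5819966  -0.24795044 -1.5109408 ]
```

Emit:
arm_command --steps '[0.01, -0.0267, 0, 0, 0.01, -0.0267, 0, 0, 0.01, -0.0267, 0, 0, 0.01, -0.0267, 0, 0, 0.01, -0.0267, 0, 0, 0.01, -0.0267, 0, 0, 0.01, -0.0267, 0, 0, 0.01, -0.0267, 0, 0, 0.01, -0.0267, 0, 0, 0.01, -0.0267, 0, 0, 0.01, -0.0267, 0, 0, 0.01, -0.0267, 0, 0, 0, 0, 0.02, 0, 0, 0, 0.02, 0, 0, 0, 0.008, 0, 0, 0, 0, 0, 0, 0, 0, 0]'

```text
clock: 16.82
position: [578.5, 143.3, 99.8]
ee_rot: [1.0, 0.0, 0.001, -0.0]
contact_force: [-0.5, 0.6, -0.0]
gripper_width: 55.6
grasp_force: 63.9
```

Emit:
arm_command --steps '[-0.001, 0, 0.004, 0, 0, 0, 0.004, 0, 0, 0, 0.003, 0, 0, 0, 0, 0]'

```text
clock: 17.32
position: [576.7, 143.0, 87.8]
ee_rot: [1.0, 0.0, -0.0, 0.0]
contact_force: [0.5, -0.3, -1.2]
gripper_width: 55.6
grasp_force: 63.9
```

Emit:
arm_command --steps '[0, 0, 0.002, 0, 0, 0, 0.002, 0, 0, 0, 0, 0]'

```text
clock: 17.7
position: [576.8, 143.1, 83.9]
ee_rot: [1.0, 0.0, -0.0, 0.0]
contact_force: [0.7, 0.2, -1.4]
gripper_width: 55.7
grasp_force: 63.9
```

Emit:
arm_command --steps '[0, 0, 0.001, 0, 0, 0, 0.001, 0, 0, 0, 0, 0]'

```text
clock: 18.08
position: [577.1, 143.2, 82.7]
ee_rot: [1.0, 0.0, 0.0, -0.0]
contact_force: [-1.3, -0.6, 2.2]
gripper_width: 55.6
grasp_force: 64.3
```

Contact at 82.7, the predicted home height. One more millimetre to seat it, then release and go to red.

Emit:
arm_command --steps '[0, 0, 0.001, 0, 0, 0, 0.0005, 0, 0, 0, 0, 0]'

```text
clock: 18.45
position: [577.2, 143.2, 82.6]
ee_rot: [1.0, 0.0, 0.001, 0.0]
contact_force: [-3.6, 0.4, 8.9]
gripper_width: 55.9
grasp_force: 65.1
```

Emit:
arm_command --steps '[0, 0, -0.001, 0, 0, 0, 0, 0, 0, 0, 0, 0, 0, 0, 0, 0, 0, 0, -0.01, 0, 0, 0, -0.03, 0, 0, 0, -0.05, 0, 0, 0.03, -0.02, 0, 0, 0.04, 0, 0, 0, 0, 0, 0, 0, 0, 0, 0]' --grip 0.0854

```text
clock: 19.82
position: [577.1, 73.2, 192.0]
ee_rot: [1.0, -0.0, 0.0, -0.0]
contact_force: [-0.0, -0.9, -0.6]
gripper_width: 85.4
grasp_force: 0.0
```

```bash
python3 -c "
from h import *
overlay('pics/w6.png',577.5,143.5,114)"
```

```text
[577.08386091  73.20198372 192.01267   ]
164 146 234.727339391561 196.14152194989214
```

View pics/w6.png

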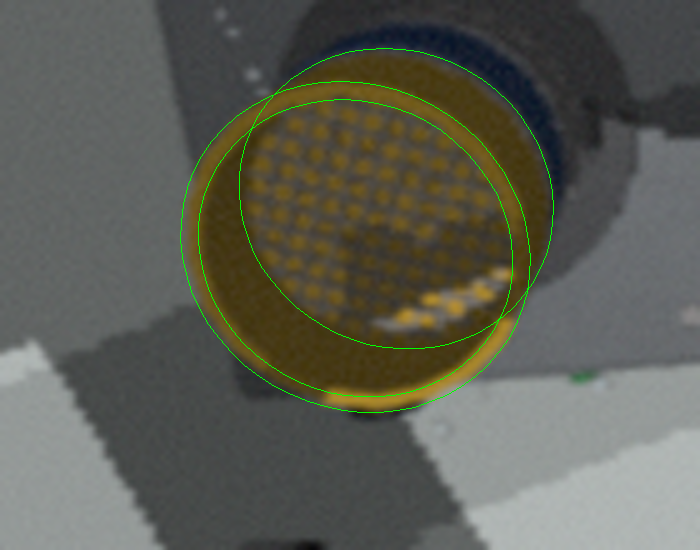

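Yellow's rim matches the home circle to about 1 px, with its shoulder flush on the blue. Next is red.

Emit:
arm_command --steps '[0.0032, 0.0258, 0, 0, 0.0032, 0.0258, 0, 0, 0.0032, 0.0258, 0, 0, 0.0032, 0.0258, 0, 0, 0.0032, 0.0258, 0, 0, 0.0032, 0.0258, 0, 0, 0.0032, 0.0258, 0.012, 0, 0.0032, 0.0258, 0.02, 0, 0.0032, 0.0258, 0.03, 0, 0.0032, 0.0258, 0.03, 0, 0, 0, 0, 0, 0, 0, 0, 0, 0, 0, 0, 0]'

```text
clock: 21.5
position: [610.1, -183.9, 101.2]
ee_rot: [1.0, 0.001, 0.001, 0.0]
contact_force: [-0.1, -0.1, 0.6]
gripper_width: 85.1
grasp_force: 0.0
```

```bash
python3 -c "
from h import *
look('red',609,-185)"
```

```text
[ 610.1498195  -183.88470372  101.20341716]
px [282 163] [352 237] -x 580.1306692367087 +x 637.0201774131426 643.3616525165272 y40 -212.96785797113597 -155.96807478243065 y10 -216.91614297783428 -152.3720848095737
```

Emit:
arm_command --steps '[-0.0015, 0.0005, 0.03, 0, 0, 0, 0.03, 0, 0, 0, 0.02, 0, 0, 0, 0.013, 0, 0, 0, 0, 0, 0, 0, 0, 0]'

```text
clock: 22.3
position: [608.4, -185.4, 7.8]
ee_rot: [1.0, 0.0, 0.001, 0.0]
contact_force: [0.8, 0.8, -0.0]
gripper_width: 85.5
grasp_force: 0.0
```

Emit:
arm_command --steps '[0, 0, 0, 0, 0, 0, 0, 0, 0, 0, 0, 0, 0, 0, 0, 0, 0, 0, 0, 0, 0, 0, 0, 0]' --grip 0.05

```text
clock: 23.05
position: [608.6, -185.6, 8.6]
ee_rot: [1.0, 0.0, 0.001, 0.0]
contact_force: [-0.7, 0.2, 6.0]
gripper_width: 56.1
grasp_force: 62.2
```

Emit:
arm_command --steps '[0, 0, -0.01, 0, 0, 0, -0.03, 0, 0, 0, -0.05, 0, 0, 0, -0.05, 0, 0, 0, -0.03, 0, 0, 0, 0, 0, 0, 0, 0, 0]'

```text
clock: 23.92
position: [606.4, -185.0, 175.3]
ee_rot: [1.0, -0.0, -0.001, -0.001]
contact_force: [0.3, 0.3, -2.0]
gripper_width: 55.8
grasp_force: 63.9
```

```bash
python3 -c "
from h import *
held('red',8.5);print(read_state()['position'],read_state()['contact_force'])"
```

```text
rel TCP: -x edge -27.611815018041057 +x edge(shoulder) 28.905610987606337 y -27.6930646612833 28.278756479483036
[ 606.23937994 -185.0854333   174.68325336] [-0.2309025  -1.38311478 -1.65298892]
```

Emit:
arm_command --steps '[-0.0025, -0.0274, 0, 0, -0.0025, -0.0274, 0, 0, -0.0025, -0.0274, 0, 0, -0.0025, -0.0274, 0, 0, -0.0025, -0.0274, 0, 0, -0.0025, -0.0274, 0, 0, -0.0025, -0.0274, 0, 0, -0.0025, -0.0274, 0, 0, -0.0025, -0.0274, 0, 0, -0.0025, -0.0274, 0, 0, -0.0025, -0.0274, 0, 0, -0.0025, -0.0274, 0, 0, 0, 0, 0.02, 0, 0, 0, 0.02, 0, 0, 0, 0.006, 0, 0, 0, 0, 0, 0, 0, 0, 0]'

```text
clock: 26.1
position: [578.0, 143.5, 131.2]
ee_rot: [1.0, 0.0, 0.001, -0.0]
contact_force: [0.5, 0.5, -0.6]
gripper_width: 55.8
grasp_force: 64.0
```

Home should come at TCP 112.6.

Emit:
arm_command --steps '[-0.001, 0, 0.005, 0, 0, 0, 0.005, 0, 0, 0, 0.003, 0, 0, 0, 0, 0]'

```text
clock: 26.6
position: [576.3, 143.3, 117.3]
ee_rot: [1.0, 0.0, -0.0, 0.0]
contact_force: [0.2, 0.3, -0.9]
gripper_width: 55.8
grasp_force: 64.0
```

Emit:
arm_command --steps '[0, 0, 0.002, 0, 0, 0, 0.002, 0, 0, 0, 0, 0]'

```text
clock: 26.98
position: [576.3, 143.4, 113.4]
ee_rot: [1.0, 0.0, -0.0, 0.0]
contact_force: [0.2, -0.7, -1.2]
gripper_width: 55.9
grasp_force: 64.0
```

Emit:
arm_command --steps '[0, 0, 0.001, 0, 0, 0, 0.0005, 0, 0, 0, 0, 0]'

```text
clock: 27.35
position: [576.6, 143.4, 112.6]
ee_rot: [1.0, 0.0, 0.0, -0.0]
contact_force: [-0.9, -0.5, 2.1]
gripper_width: 56.0
grasp_force: 64.4
```

Emit:
arm_command --steps '[0, 0, 0.001, 0, 0, 0, 0.0005, 0, 0, 0, 0, 0]'

```text
clock: 27.72
position: [576.9, 143.5, 112.6]
ee_rot: [1.0, 0.0, 0.001, -0.0]
contact_force: [-3.1, -0.7, 8.6]
gripper_width: 56.2
grasp_force: 65.1
```

Emit:
arm_command --steps '[0, 0, -0.001, 0, 0, 0, 0, 0, 0, 0, 0, 0, 0, 0, 0, 0, 0, 0, -0.01, 0, 0, 0, -0.03, 0, 0, 0, -0.05, 0, 0, 0.03, -0.01, 0, 0, 0.04, 0, 0, 0, 0, 0, 0, 0, 0, 0, 0]' --grip 0.0854

```text
clock: 29.1
position: [576.6, 73.5, 212.1]
ee_rot: [1.0, -0.0, 0.0, -0.0]
contact_force: [-0.0, 0.9, -1.4]
gripper_width: 85.5
grasp_force: 0.0
```

```bash
python3 -c "
from h import *
overlay('pics/w7.png',577.5,143.5,144)
c=get_calibration('wrist');print(proj(c,(462,-57,15)))"
```

```text
[576.64118136  73.49830944 212.10329055]
161 149 231.9759453706979 199.41546274263973
[411.8851457  248.71846587]
```

View pics/w7.png

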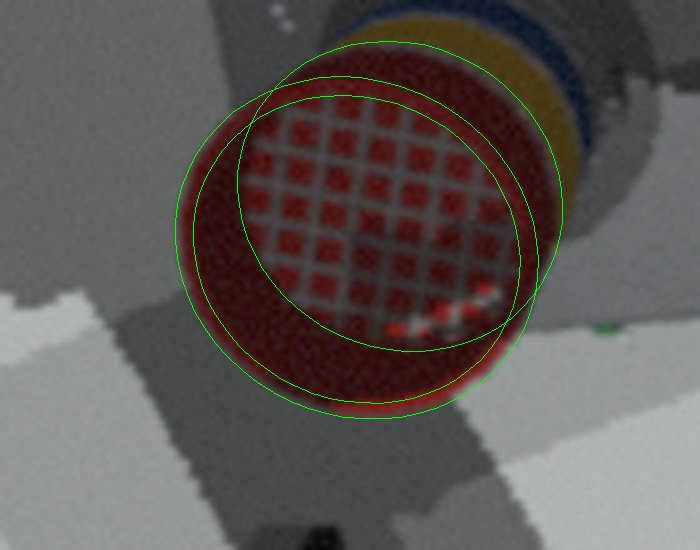

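Red's rim matches the home circle, and the layers below are flush. Next is the lid.

Emit:
arm_command --steps '[-0.0192, 0.0217, 0, 0, -0.0192, 0.0217, 0, 0, -0.0192, 0.0217, 0, 0, -0.0192, 0.0217, 0.01, 0, -0.0192, 0.0217, 0.03, 0, -0.0192, 0.0217, 0.03, 0, 0, 0, 0.022, 0, 0, 0, 0, 0, 0, 0, 0, 0]'

```text
clock: 30.28
position: [462.5, -56.1, 120.5]
ee_rot: [1.0, 0.001, 0.001, 0.0]
contact_force: [0.4, 0.2, -0.3]
gripper_width: 85.3
grasp_force: 0.0
```

Run:
```python
from h import *
overlay('pics/w8.png',462,-57,15,circ=((0,30),(0,12),(30,12)))
```

```text
[462.51441394 -56.14354548 120.50266548]
247 138 317.09184636069057 188.09986462828115
```

View pics/w8.png

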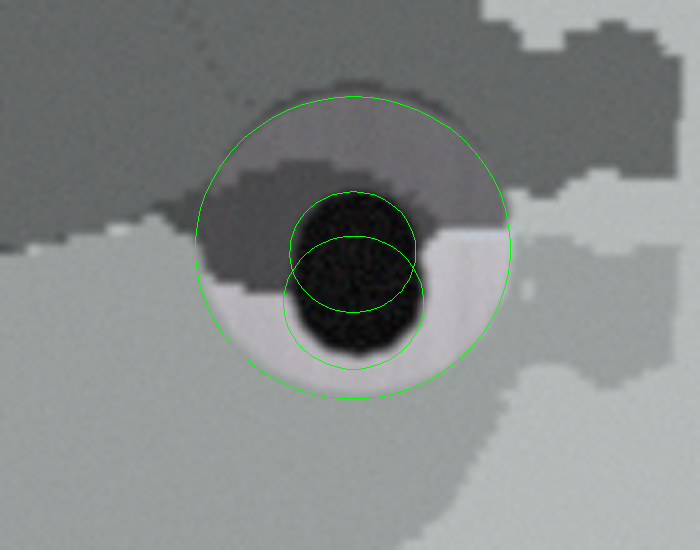

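The lid disc matches at (462.5,-57.5), with the knob about 1 px to the right. Grip the knob with the fingertips above the disc.

Emit:
arm_command --steps '[0, 0.0015, 0.03, 0, 0, 0, 0.03, 0, 0, 0, 0.025, 0, 0, 0, 0.0165, 0, 0, 0, 0, 0, 0, 0, 0, 0]'

```text
clock: 31.08
position: [462.5, -57.9, 19.1]
ee_rot: [1.0, 0.0, 0.001, -0.0]
contact_force: [0.1, 0.5, -0.6]
gripper_width: 85.8
grasp_force: 0.0
```

Emit:
arm_command --steps '[0, 0, 0, 0, 0, 0, 0, 0, 0, 0, 0, 0, 0, 0, 0, 0, 0, 0, 0, 0, 0, 0, 0, 0, 0, 0, 0, 0, 0, 0, 0, 0]' --grip 0.012

```text
clock: 32.08
position: [461.5, -58.2, 18.6]
ee_rot: [1.0, 0.0, 0.0, -0.0]
contact_force: [-1.4, 0.6, 5.8]
gripper_width: 19.0
grasp_force: 58.5
```

Emit:
arm_command --steps '[0, 0, -0.01, 0, 0, 0, -0.03, 0, 0, 0, -0.05, 0, 0, 0, -0.05, 0, 0, 0, -0.042, 0, 0, 0, 0, 0, 0, 0, 0, 0]'

```text
clock: 32.95
position: [460.4, -58.3, 199.5]
ee_rot: [1.0, -0.0, -0.001, -0.0]
contact_force: [0.4, 0.5, -0.9]
gripper_width: 18.9
grasp_force: 58.8
```

Run:
```python
from h import *
x,y,z=read_state()['position'];overlay('pics/w9.png',x,y,z-18.6+15,circ=((0,30),(30,12)),w=80)
```

```text
[460.35413123 -58.32019685 199.52430716]
236 184 316.47643982718773 234.4365288390927
```

View pics/w9.png

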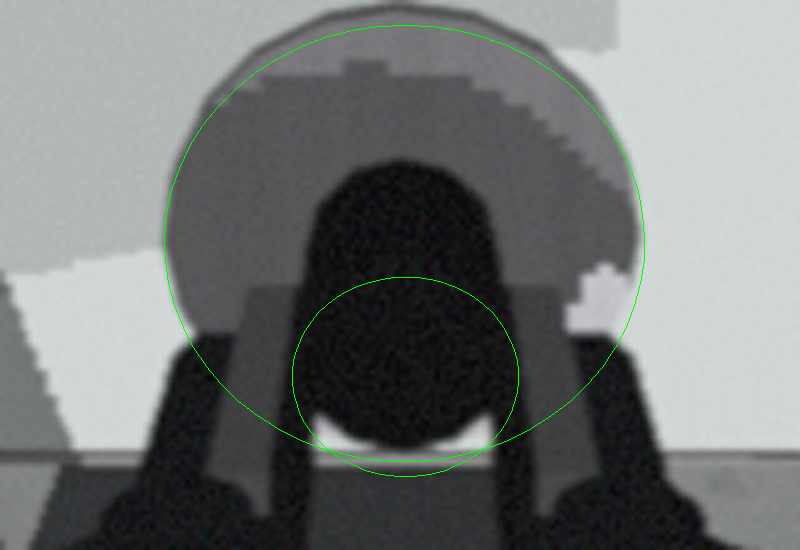

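The lid hangs level, about 2 mm ahead of the TCP in +x, so I'll aim for TCP (575.7,143.5). Home should come at TCP 152.6.

Emit:
arm_command --steps '[0.0115, -0.0202, 0, 0, 0.0115, -0.0202, 0, 0, 0.0115, -0.0202, 0, 0, 0.0115, -0.0202, 0, 0, 0.0115, -0.0202, 0, 0, 0.0115, -0.0202, 0, 0, 0.0115, -0.0202, 0, 0, 0.0115, -0.0202, 0, 0, 0.0115, -0.0202, 0, 0, 0.0115, -0.0202, 0, 0, 0, 0, 0.015, 0, 0, 0, 0.0165, 0, 0, 0, 0, 0, 0, 0, 0, 0]'

```text
clock: 34.75
position: [576.3, 143.2, 168.8]
ee_rot: [1.0, -0.0, 0.0, 0.0]
contact_force: [0.8, -0.1, -1.0]
gripper_width: 19.1
grasp_force: 58.9
```

Emit:
arm_command --steps '[-0.0005, 0, 0.005, 0, 0, 0, 0.004, 0, 0, 0, 0.003, 0, 0, 0, 0, 0]'

```text
clock: 35.25
position: [575.6, 143.6, 156.3]
ee_rot: [1.0, 0.0, -0.0, 0.0]
contact_force: [-0.2, -0.1, -0.1]
gripper_width: 19.1
grasp_force: 58.9
```

Emit:
arm_command --steps '[0, 0, 0.0015, 0, 0, 0, 0.0015, 0, 0, 0, 0, 0]'

```text
clock: 35.62
position: [575.7, 143.7, 153.5]
ee_rot: [1.0, 0.0, -0.0, 0.0]
contact_force: [0.4, 0.0, -0.2]
gripper_width: 19.2
grasp_force: 58.9
```

Emit:
arm_command --steps '[0, 0, 0.001, 0, 0, 0, 0.0005, 0, 0, 0, 0, 0]'

```text
clock: 36.0
position: [576.0, 143.8, 152.7]
ee_rot: [1.0, 0.0, 0.0, -0.0]
contact_force: [-0.4, 0.0, 2.3]
gripper_width: 19.0
grasp_force: 59.4
```

Emit:
arm_command --steps '[0, 0, 0.001, 0, 0, 0, 0.0005, 0, 0, 0, 0, 0]'

```text
clock: 36.38
position: [576.5, 143.8, 152.6]
ee_rot: [1.0, 0.0, 0.001, -0.0]
contact_force: [-3.1, -0.3, 7.7]
gripper_width: 19.1
grasp_force: 60.3
```

Emit:
arm_command --steps '[0, 0, -0.001, 0, 0, 0, 0, 0, 0, 0, 0, 0, 0, 0, 0, 0, 0, 0, 0, 0, 0, 0, -0.01, 0, 0, 0, -0.03, 0, 0, 0, -0.05, 0, 0, 0.03, 0, 0, 0, 0.05, 0, 0, 0, 0.05, 0, 0, 0, 0.05, 0, 0, 0, 0, 0, 0, 0, 0, 0, 0]' --grip 0.0854

```text
clock: 38.12
position: [576.0, -36.4, 242.2]
ee_rot: [1.0, -0.0, 0.001, -0.0]
contact_force: [0.4, 1.0, 0.2]
gripper_width: 85.3
grasp_force: 0.0
```

Run:
```python
from h import *
print(read_state()['position'])
w=get_image('wrist');s=get_image('scene');c=get_calibration('scene');u,v=map(int,proj(c,(577.5,143.5,110)))
o=np.zeros((400,800,3),np.uint8);o[:,:400]=cv2.resize(w[100:300,60:260,::-1],(400,400));o[:,400:]=cv2.resize(s[v-50:v+50,u-50:u+50,::-1],(400,400),interpolation=cv2.INTER_CUBIC)
cv2.imwrite('pics/fin.png',o)
```

```text
[575.97630509 -36.35766341 242.22637715]
```

View pics/fin.png

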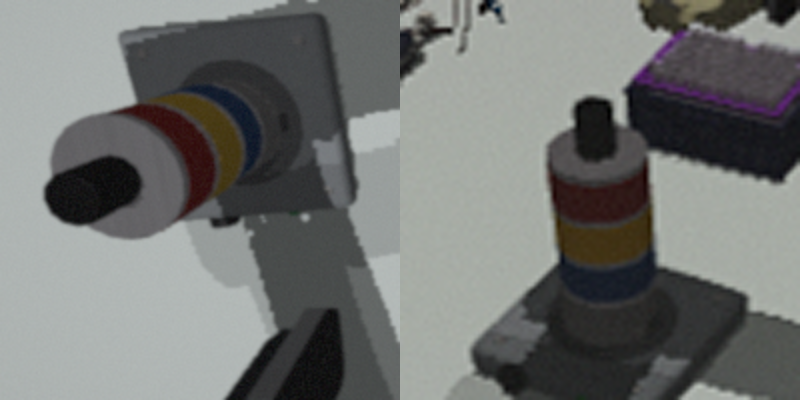

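Both views show an upright stack with flush joints: pan, blue, yellow, red, lid. The gripper is clear of it.

```bash
python3 -c "
from bench import *
print(job_done())"
```

```text
the job is handed in; nothing more can be done
None
```

The sieve stack is built on the shaker (pan, blue, yellow, red, lid), each piece upright and home and standing on its own; I never moved the green sieve or the flask, and I handed the job in at about 38 s of the 109 s allowed.

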